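# Hook the brass sieve's tray out from under the shelf

### The job

Two small sieve trays stand under the clear shelf; with the pull hook, catch the eye of the tray that carries the brass sieve, under the shelf, and draw that tray out until its whole sieve is clear of the shelf. Then unhook, and stand the hook back on the bench on the underside of its handle, its tip away from the eye. Move the tray only with the hook, never with the gripper, and leave the steel sieve's tray where it is.

Things in the scene. Friction and masses are not known exactly. Their poses are not given: they have to be found in the camera images.
- hook: Loose pull hook, 0.25 kg, standing on the bench. Blue handle block with black bands, 90 (x) x 32 (y) x 50 mm high, gripped from above across its 32 mm. From its +x end an 8 mm steel rod runs along +x, 36 mm above the underside, to 150 mm from the origin and there turns straight down; its tip ends 3 mm above underside level. Origin: centre of the handle's underside; z up.
- tray_brass: Loose grey tray, 0.5 kg, with a brass sieve 100 mm across fixed in it, top 53 mm high. In front a flat level dark eye: hole 32 mm, outside 48 mm, underside 14, top 22 mm above the bench. Origin: on the bench below the eye's centre; +x points from the eye to the sieve. Tray 116 mm wide, from x = 30 to 146 mm; sieve's centre at x = 88, far edge at 138 mm.
- tray_steel: The other loose tray, the same in all but its sieve, which is steel. Same origin and axes. A bystander, not to be moved.
- shelf: Fixed shelf: clear board 200 (x) x 282 mm (y), underside 100, top 108 mm above the bench; a loose loupe on top. Origin: on the bench below the board's centre. -x points out of the open front, whose red edge is at x = -104 mm; eyes start 35 to 57 mm behind it. Corner posts, and 16 mm high rails along x at y = -135, 0, 135 mm, form two bays, a tray in each, free to slide along x.
Mind the look-alikes: they are no part of the job. What is shaped like the tray_brass but turquoise is not meant. Of the things that look like the hook, the smaller one is meant.

How it is judged:
On the way, in this order (a step that is already met when the one before it is completed fails the run):
1. the hook's tip is down in the brass tray's eye while that eye is still under the shelf (x of tray_brass in the frame of hook between 0.133 and 0.167 m and y of tray_brass in the frame of hook between -0.017 and 0.017 m and height (world z) of hook below 0.015 m and x of tray_brass in the frame of shelf above -0.104 m), for 0.1 s.
2. the brass tray is drawn out until its sieve is clear of the shelf (x of tray_brass in the frame of shelf below -0.234 m), for 0.1 s.
At the end, for the whole second after the job is handed in: Brass tray flat and at rest, eye centre at least 234 mm from the shelf's origin along its own -x; hook at rest on its handle's underside (within 10 mm of the bench, 0.15 rad of upright), tip 30 mm or more from the eye centre; steel tray within 15 mm of its start; nothing held (x of tray_brass in the frame of shelf below -0.234 m and angle between tray_brass's own z axis and vertical below 0.1 rad and height (world z) of each of tray_brass, hook below 0.01 m and linear speed of each of tray_brass, hook below 0.02 m/s and angle between hook's own z axis and vertical below 0.15 rad and (x of tray_brass in the frame of hook above 0.18 m or x of tray_brass in the frame of hook below 0.12 m or y of tray_brass in the frame of hook above 0.03 m or y of tray_brass in the frame of hook below -0.03 m) and distance of tray_steel from where it was at the start of the episode below 0.015 m); the robot touches nothing.
It fails at once if the gripper or arm pushes the brass tray itself (contact force between any of the fingers, the arm and tray_brass above 2 N).
It fails at once if the steel sieve's tray is moved by more than 15 mm (distance of tray_steel from where it was at the start of the episode above 0.015 m).
It also fails if it takes over 58 s, if anything falls off the work surface, if the arm or the gripper's body presses on something with over 40 N, if the wrist force passes 120 N, or if a joint passes its speed limit or range.

### The arm

A 6-joint arm with a two-finger parallel gripper is mounted at the origin on the work surface. World frame = base frame: x ahead of the robot, y to its left, z up, the work surface at z = 0. Lengths are in m, angles in rad, forces in N, time in s.
With the tool pointing down it reaches from about 0.275 to 0.85 m from the base axis. Payload 5.2 kg.
Tool frame: the origin (TCP) lies where the fingers leave the gripper's body, on its centre line; the fingertips stand 73 mm ahead of it and the grasp point (between the pads) lies 54 mm ahead of it; z points along the fingers, y is the line along which they close (so a half turn about z gives the same grasp; the last joint's range is limited). The gripper opens to 85 mm and grips with 20 to 120 N. Pads are 22 mm wide; open, the fingers measure 114 mm over their backs; the gripper's body (76 mm by 85 mm) begins 54 mm behind the grasp point. The pads swing forward as they close: fully open they stand 13 mm farther back than shut.
Start: joints at [-1.329, 0.259, 1.535, -0, 1.348, -0.203], TCP at [0.237, -0.496, 0.304] pointing down, gripper open.
Joint ranges: [-3.14, 3.14], [-0.91, 2.08], [0.19, 2.58], [-1.22, 4.36], [0.22, 2.71], [-3.12, 3.12]. Speed limits (rad/s): [2.57, 2.57, 3.14, 3.14, 3.14, 3.14].

### API

Orientations are given as a rotation vector (axis times angle).
In Python, from plant import ctrl gives the robot as it stands. The module is installed in compiled form; this text tells all that it offers.
- The arm moves only by the tool send_rows, never from a script. Its argument "series" is one flat list of numbers, 7 for each row, row after row: the shift along the tool's x, y, z normalised to -1 to 1, where 1 is 0.3 m, then the turn, a rotation vector about the tool's x, y, z normalised to -1 to 1, where 1 is 0.08 rad, then the gripper command: -1 is shut, 1 is fully open, values between are in proportion. In form: [dx, dy, dz, ax, ay, az, fingers, dx, dy, dz, ax, ay, az, fingers, ...]. A call has 1 to 10 rows; each row shifts and turns the commanded pose from where the row before left it, along the tool's axes as they then stand; what a row does not reach is not made up. A row lasts 1/10 s, in which the tool goes at most 50 mm and 8.59 degrees, less where a joint would pass 70% of its speed; a pose out of reach is approached as far as the arm can. A call with a number of a shift or a turn outside -1 to 1 is refused whole. A call with a gripper value outside its range is refused whole. The fingers move at their own pace and stop on an object; "newtons" is the grip in N (left out, the last holds). Time passes only in rows, so rows that do not move let the fingers close. It gives the time, the measured TCP pose, the force, the opening and the grip force at its end, in the units of the state.
- ctrl.read_state(): the state, without advancing time (a new reading comes with each control period).
- ctrl.snapshot(name): name is "side" or "top" or "wrist"; returns the picture (480x640x3 uint8, red, green, blue); there is no depth.
- ctrl.camera_model(name): a dict with "fovy" (degrees; the focal length in pixels is half the picture's height over the tangent of half this angle, whatever the lens; pixels are square), "cx", "cy" (the principal point, pixels), "k1" (the pictures are not rectified: a ray, as slopes to the right and down, at radius r is drawn at 1 + k1 r^2 times it, then the intrinsics apply), "R" (3x3) and "t" (3): a world point X has camera coordinates R X + t. Camera axes: x right, y down, z forward; pixel columns grow to the right and rows downward; lengths in m; the calibration is good to about 2 mm. A picture is of the moment at which its call begins: read the wrist's pose just before it. camera_model takes no time and is no camera call; for the wrist camera it gives the pose at the moment of the call.
- ctrl.close_job(): hands the job in; it is judged then, once.
The state is a dict: "time": time; "joint_pos": joint angles; "joint_vel": joint speeds; "joint_efforts": joint torques, N m; "ee_pos": TCP position; "tcp_rot": TCP orientation; "ft_force": force on the tool from outside, world axes, zero at the start; "moment": the same for the moment, N m; "opening": opening from 0.0 (shut) to 1.0 (fully open); "finger_force": force on a finger pad.
Only numpy, scipy, OpenCV 4.12 (cv2) and the standard library are available. Lean on these libraries where they do the work, as an engineer would, in place of code of your own. Each camera call takes 0.05 s, during which the arm holds its last target. There are 200 camera calls.

## Working session

There is one attempt and no reset: what is moved stays moved. The work goes in short steps, Python scripts to look and compute and a tool call to move; the robot and the scene stay as the last step left them, time stands still between calls to the robot, and variables do not carry over. Pictures are saved under pics/ and viewed, at most 12 in all, crops included, and the job is handed in when it is done.

Besides the shell and the picture viewer there is one more tool, called after "Call:" as name(argument=value, ...), one argument or row to a line, values as JSON. send_rows: Moves the arm, as the interface text tells. Its arguments: {"type":"object","properties":{"series":{"type":"array","items":{"type":"number"}},"newtons":{"type":"number"}},"required":["series"]}

```bash
mkdir -p pics; cat > h.py <<'E'
import numpy as np,cv2
from plant import ctrl
from scipy.spatial.transform import Rotation as Ro
def snap(n,f):
    m=ctrl.camera_model(n); im=ctrl.snapshot(n); cv2.imwrite(f'pics/{f}.png',im[:,:,::-1]); return im,m
def ray(m,u,v):
    f=240/np.tan(np.radians(m['fovy'])/2)
    K=np.array([[f,0,m['cx']],[0,f,m['cy']],[0,0,1.]])
    p=cv2.undistortPoints(np.array([[[u,v]]],float),K,np.array([m['k1'],0,0,0.]))[0,0]
    R=np.array(m['R']);t=np.array(m['t']); return -R.T@t, R.T@np.array([p[0],p[1],1])
def onz(m,u,v,z):
    c,d=ray(m,u,v); return c+d*(z-c[2])/d[2]
E
python3 - <<'E'
from h import *
import pickle
a,m=snap('top','top0'); b,m2=snap('side','side0'); pickle.dump((m,m2),open('cams.pkl','wb'))
for x in(m,m2): print(x['fovy'],x['k1'],-np.array(x['R']).T@np.array(x['t']),np.round(x['R'],2).tolist())
s=ctrl.read_state();print(s['time'],s['ee_pos'],s['tcp_rot'],s['opening'])
E
```

```text
46.3392246985785 -0.10517404387760064 [ 0.13787246 -0.03587926  1.59615184] [[-0.0, -1.0, -0.01], [-0.98, 0.0, -0.18], [0.18, 0.0, -0.98]]
44.91484746790168 0.01677165661625369 [0.01515689 1.10828346 0.97663021] [[-0.94, -0.33, -0.0], [-0.2, 0.59, -0.78], [0.26, -0.74, -0.62]]
0.1 [ 0.23658516 -0.49612006  0.30314127] [-3.06260051e+00 -6.92556878e-01  7.15116020e-05] 0.9975740463199954
```

View pics/top0.png

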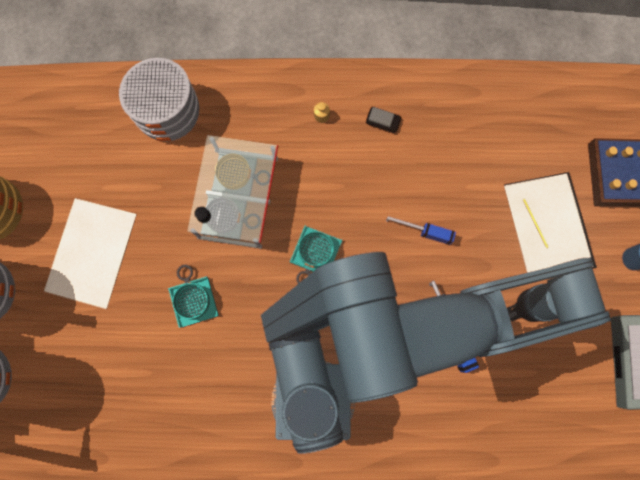

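View pics/side0.png

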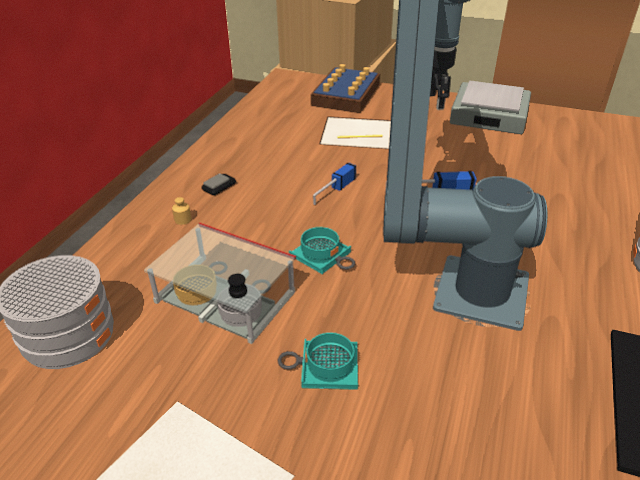

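The top view shows the shelf at (235,190), open front (red edge) to the right. Brass sieve is at (233,170) with its eye at (263,178). Steel sieve is at (222,215) with its eye at (253,221). Turquoise look-alike trays are at (318,250) and (193,300). The hooks are at (438,233), tip (388,219), and at about (468,365), partly hidden by the arm with its rod at (436,288).

Next I measure both hooks, the shelf edge and the eye.

```bash
python3 - <<'E'
from h import *
import pickle
m,m2=pickle.load(open('cams.pkl','rb'))
im=cv2.imread('pics/top0.png'); hsv=cv2.cvtColor(im,cv2.COLOR_BGR2HSV)
def blobs(mask,mn):
    n,l,s,c=cv2.connectedComponentsWithStats(mask.astype(np.uint8)); return [(l==i,s[i],c[i]) for i in range(1,n) if s[i][4]>mn]
H,S,V=hsv[...,0],hsv[...,1],hsv[...,2]
for k,st,c in blobs(((H>100)&(H<130)&(S>120)&(V>60)),30):
    print('blue',st,c,onz(m,*c,.05))
    if st[0]<460 and st[0]>400:
        cn=np.argwhere(k)[:,::-1].astype(np.float32); r=cv2.minAreaRect(cn); P=[onz(m,*p,.05)[:2] for p in cv2.boxPoints(r)]; print(np.round(P,3).tolist())
for p in [(388,219)]: print('tip z.04',onz(m,*p,.036))
red=((H<6)|(H>174))&(S>130)
red[:, :240]=0;red[:,290:]=0;red[:130]=0;red[255:]=0
ks=np.argwhere(red)[:,::-1]; print(len(ks),ks.min(0),ks.max(0))
vx,vy,x0,y0=cv2.fitLine(ks.astype(np.float32),cv2.DIST_HUBER,0,.01,.01).ravel()
for v in (ks[:,1].min(),ks[:,1].max()):
    u=x0+vx/vy*(v-y0); print('red',u,v,onz(m,u,v,.104))
print('eye',onz(m,263,178,.022),'steel eye',onz(m,253,221,.022),'brass',onz(m,233,170,.053))
t=cv2.resize(im[125:260,180:470],None,fx=2.7,fy=2.7,interpolation=cv2.INTER_CUBIC)
cv2.imwrite('pics/crop1.png',t)
E
```

```text
blue [428 225  24  16 237] [439.11392405 232.70464135] [ 0.46825784 -0.35682693  0.05      ]
[[0.463, -0.321], [0.493, -0.331], [0.473, -0.392], [0.444, -0.382]]
blue [459 358  17  10  81] [467.80246914 362.64197531] [ 0.10606192 -0.42337661  0.05      ]
[[0.101, -0.397], [0.121, -0.441], [0.109, -0.447], [0.089, -0.403]]
blue [464 365  14   7  33] [471.06060606 368.54545455] [ 0.09005154 -0.4318027   0.05      ]
tip z.04 [ 0.51137534 -0.21423577  0.036     ]
184 [259 146] [277 242]
red 276.96904387932864 146 [0.70674883 0.10090496 0.104     ]
red 259.38482203942385 242 [0.43136044 0.14421245 0.104     ]
eye [0.63882252 0.14774276 0.022     ] steel eye [0.50932931 0.17393808 0.022     ] brass [0.65358787 0.2316918  0.053     ]
```

View pics/crop1.png

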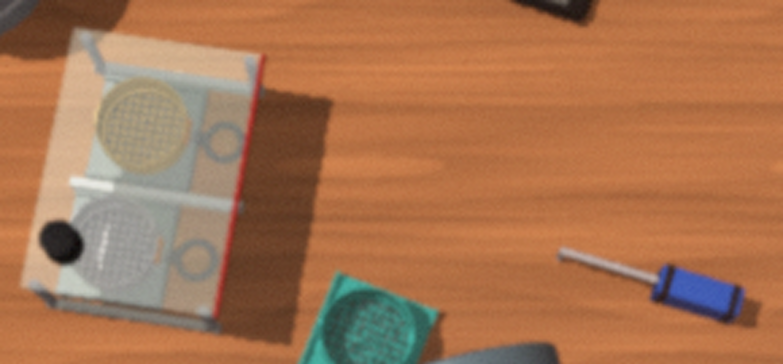

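The chosen hook at (439,233) measures about 149 mm from centre to tip, which matches the 150 mm given. The other one is longer. The brass sieve is in the upper bay, and its eye in the crop is at (224,143). Next I go above the hook.

```bash
cat >> h.py <<'E'
def plan(p,yaw=None):
    """tool-axis shift & turn (normalised totals) to bring TCP to p, pointing down, tool x along yaw (mod pi)"""
    s=ctrl.read_state(); R=Ro.from_rotvec(s['tcp_rot']).as_matrix()
    d=R.T@(np.array(p)-s['ee_pos'])
    print('t',round(s['time'],2),'pos',np.round(s['ee_pos'],4),'toolx',np.round(R[:,0],3),'tooly',np.round(R[:,1],3),'F',np.round(s['ft_force'],1),'op',s['opening'])
    print('shift mm',np.round(d*1e3,1),'norm',np.round(d/.3,3),'rows>=',np.linalg.norm(d)/.05)
    if yaw is not None:
        x=np.array([np.cos(yaw),np.sin(yaw),0]); z=np.array([0,0,-1.]); best=[]
        for sg in(1,-1):
            T=np.c_[sg*x,np.cross(z,sg*x),z]; w=Ro.from_matrix(R.T@T).as_rotvec(); best.append((np.linalg.norm(w),w))
        for b in sorted(best,key=lambda b:b[0]): print('turn rad',np.round(b[1],3),'norm',np.round(b[1]/.08,2))
E
python3 -c "
from h import *
plan([.468,-.3565,.25],np.radians(73))
print(ctrl.read_state()['joint_pos'])"
```

```text
t 0.1 pos [ 0.2366 -0.4961  0.3031] toolx [0.903 0.43  0.   ] tooly [ 0.43  -0.903 -0.002] F [1.6 0.7 0.3] op 0.9975740463199954
shift mm [269.  -26.4  53.3] norm [ 0.897 -0.088  0.178] rows>= 5.5089230877728905
turn rad [-0.001 -0.001 -0.829] norm [-2.000e-02 -1.000e-02 -1.037e+01]
turn rad [-1.000e-03  2.000e-03  2.312e+00] norm [-2.00e-02  2.00e-02  2.89e+01]
[-1.32879215e+00  2.59286927e-01  1.53599207e+00 -1.32536017e-05
  1.34797744e+00 -2.02779192e-01]
```

Call:
send_rows(
  series=[0.112,-0.011,0.022,0,0,0,1,0.112,-0.011,0.022,0,0,0,1,0.112,-0.011,0.022,0,0,0,1,0.112,-0.011,0.022,0,0,0,1,0.112,-0.011,0.022,0,0,0,1,0.112,-0.011,0.022,0,0,0,1,0.112,-0.011,0.022,0,0,0,1,0.112,-0.011,0.022,0,0,0,1,0,0,0,0,0,0,1],
  newtons=60,
)

```text
time: 1.0
ee_pos: [0.4704, -0.354, 0.2495]
tcp_rot: [-3.06, -0.698, -0.0]
ft_force: [0.3, 0.0, 0.1]
opening: 1.001
finger_force: 0.0
```

Call:
send_rows(
  series=[0,0,0,0,0,-1,1,0,0,0,0,0,-1,1,0,0,0,0,0,-1,1,0,0,0,0,0,-1,1,0,0,0,0,0,-1,1,0,0,0,0,0,-1,1,0,0,0,0,0,-1,1,0,0,0,0,0,-1,1,0,0,0,0,0,-1,1,0,0,0,0,0,-1,1],
)

```text
time: 2.0
ee_pos: [0.4672, -0.3574, 0.2509]
tcp_rot: [-2.549, -1.835, 0.001]
ft_force: [0.1, 0.1, 1.0]
opening: 0.999
finger_force: 0.0
```

```bash
python3 - <<'E'
from h import *
im,m=snap('wrist','w1')
import pickle; pickle.dump(m,open('w1.pkl','wb'))
plan([.468,-.3565,.25],np.radians(73)); print(ctrl.read_state()['joint_pos'])
hsv=cv2.cvtColor(im,cv2.COLOR_RGB2HSV);H,S,V=cv2.split(hsv)
k=((H>100)&(H<130)&(S>120)&(V>50)).astype(np.uint8)
r=cv2.minAreaRect(np.argwhere(k)[:,::-1].astype(np.float32)); print(r,k.sum()); print([np.round(onz(m,*p,.05)[:2],3).tolist() for p in cv2.boxPoints(r)])
E
```

```text
t 2.05 pos [ 0.4672 -0.3574  0.2508] toolx [0.314 0.949 0.   ] tooly [ 0.949 -0.314 -0.001] F [0.5 0.9 0.2] op 1.001417808504442
shift mm [1.1 0.5 0.8] norm [0.004 0.002 0.003] rows>= 0.02878564570839676
turn rad [-0.001 -0.    -0.023] norm [-0.01 -0.   -0.28]
turn rad [-0.000e+00  1.000e-03  3.119e+00] norm [-0.000e+00  2.000e-02  3.899e+01]
[-8.42274714e-01  3.65894886e-01  1.51756239e+00 -3.96160677e-04
  1.25896724e+00 -5.22801196e-01]
((167.3068084716797, 288.49346923828125), (112.91133880615234, 405.2763366699219), 68.25655364990234) 6646
[[0.146, -0.325], [0.495, -0.308], [0.502, -0.4], [0.118, -0.433]]
```

View pics/w1.png

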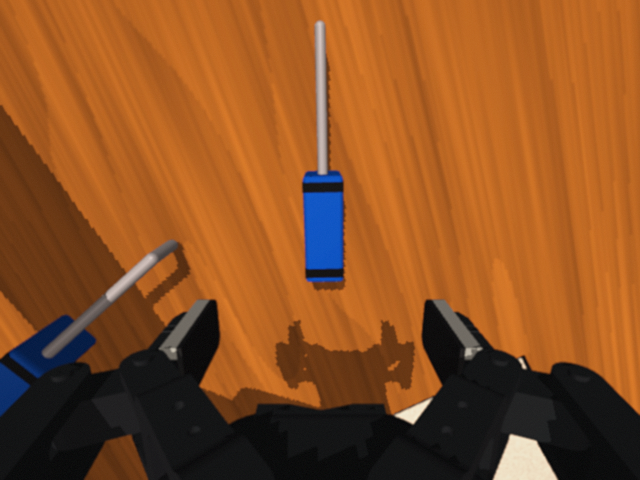

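The wrist view shows the chosen hook in the centre, with its handle top from (304,172) to (344,281) and its rod end at (320,22). The bigger hook is at the left, with its rod end at (178,245).

```bash
python3 - <<'E'
from h import *
import pickle
m=pickle.load(open('w1.pkl','rb'))
im=cv2.imread('pics/w1.png');H,S,V=cv2.split(cv2.cvtColor(im,cv2.COLOR_BGR2HSV))
k=((H>100)&(H<130)&(S>120)&(V>50));k[:,:250]=0;k[:,400:]=0;k[300:]=0
P=np.array([onz(m,u,v,.05)[:2] for v,u in np.argwhere(k)],np.float32)
r=cv2.minAreaRect(P);print('handle',r)
tip=onz(m,320,22,.038);print('rodend',tip)
c=np.array(r[0]);d=tip[:2]-c;print('len',np.linalg.norm(d),'yaw',np.degrees(np.arctan2(d[1],d[0])))
R=Ro.from_rotvec(ctrl.read_state()['tcp_rot']).as_matrix()
b=onz(m,178,245,.04);print('other rod end',b,'in tool',R.T@(b-np.array([*c,.04])))
plan([*c,.087],np.arctan2(d[1],d[0]))
E
```

```text
handle ((0.469926118850708, -0.3555315136909485), (0.09181476384401321, 0.03050822764635086), 72.47107696533203)
rodend [ 0.515269   -0.21228692  0.038     ]
len 0.1502497631129179 yaw 72.43525152361892
other rod end [ 0.34725941 -0.33228954  0.04      ] in tool [-1.64445336e-02 -1.23761368e-01  1.11037036e-04]
t 2.05 pos [ 0.4672 -0.3574  0.2508] toolx [0.314 0.949 0.   ] tooly [ 0.949 -0.314 -0.001] F [0.5 0.9 0.2] op 1.001417808504442
shift mm [  2.6   2.2 163.8] norm [0.009 0.007 0.546] rows>= 3.277459639995513
turn rad [-0.001 -0.    -0.013] norm [-0.01 -0.   -0.16]
turn rad [-0.000e+00  1.000e-03  3.129e+00] norm [-0.000e+00  2.000e-02  3.911e+01]
```

Call:
send_rows(
  series=[0.009,0.007,0.091,0,0,-0.16,1,0,0,0.091,0,0,0,1,0,0,0.091,0,0,0,1,0,0,0.091,0,0,0,1,0,0,0.091,0,0,0,1,0,0,0.091,0,0,0,1,0,0,0,0,0,0,1],
)

```text
time: 2.75
ee_pos: [0.4685, -0.3535, 0.0835]
tcp_rot: [-2.536, -1.841, 0.002]
ft_force: [-0.6, 1.1, -0.1]
opening: 1.001
finger_force: 0.0
```

Call:
send_rows(
  series=[0,0,0,0,0,0,-1,0,0,0,0,0,0,-1,0,0,0,0,0,0,-1,0,0,0,0,0,0,-1,0,0,0,0,0,0,-1,0,0,0,0,0,0,-1,0,0,0,0,0,0,-1,0,0,0,0,0,0,-1],
  newtons=80,
)

```text
time: 3.55
ee_pos: [0.4714, -0.3558, 0.089]
tcp_rot: [2.538, 1.846, 0.0]
ft_force: [-0.8, -0.3, 6.4]
opening: 0.362
finger_force: 80.4
```

Call:
send_rows(
  series=[0,0,-0.06,0,0,0,-1,0,0,-0.1,0,0,0,-1,0,0,-0.1,0,0,0,-1,0,0,0,0,0,-0.95,-1,0,0,0,0,0,-0.95,-1],
)

```text
time: 4.05
ee_pos: [0.4712, -0.3554, 0.167]
tcp_rot: [2.388, 2.037, 0.0]
ft_force: [0.1, 0.2, -2.9]
opening: 0.365
finger_force: 79.7
```

```bash
python3 - <<'E'
from h import *
plan([.5925,-.149,.165],np.radians(81.1))
E
```

```text
t 4.05 pos [ 0.4712 -0.3554  0.167 ] toolx [ 0.157  0.988 -0.002] tooly [ 0.988 -0.157  0.002] F [ 0.1  0.2 -2.9] op 0.3648116226263474
shift mm [222.9  87.3   1.8] norm [0.743 0.291 0.006] rows>= 4.788254672773363
turn rad [ 0.002  0.002 -0.003] norm [ 0.03  0.02 -0.03]
turn rad [ 3.000e-03 -3.000e-03  3.139e+00] norm [ 3.000e-02 -4.000e-02  3.924e+01]
```

Call:
send_rows(
  series=[0.093,0.036,0,0,0,0,-1,0.093,0.036,0,0,0,0,-1,0.093,0.036,0,0,0,0,-1,0.093,0.036,0,0,0,0,-1,0.093,0.036,0,0,0,0,-1,0.093,0.036,0,0,0,0,-1,0.093,0.036,0,0,0,0,-1,0.093,0.036,0,0,0,0,-1,0,0,0,0,0,0,-1,0,0,0,0,0,0,-1],
)

```text
time: 5.05
ee_pos: [0.5918, -0.1479, 0.1652]
tcp_rot: [-2.391, -2.038, 0.001]
ft_force: [0.7, 0.1, -3.0]
opening: 0.364
finger_force: 79.7
```

```bash
python3 - <<'E'
from h import *
import pickle
im,m=snap('wrist','w2'); pickle.dump((m,ctrl.read_state()),open('w2.pkl','wb'))
plan([.5925,-.149,.165],np.radians(81.1))
E
```

```text
t 5.1 pos [ 0.5916 -0.1487  0.1652] toolx [ 0.16   0.987 -0.   ] tooly [ 0.987 -0.16  -0.001] F [ 0.4  0.7 -2.7] op 0.36556485190151256
shift mm [-0.1  1.   0.2] norm [-0.     0.003  0.001] rows>= 0.01982417600475243
turn rad [-0.001  0.    -0.005] norm [-0.01  0.   -0.06]
turn rad [1.000e-03 1.000e-03 3.136e+00] norm [1.000e-02 1.000e-02 3.921e+01]
```

View pics/w2.png

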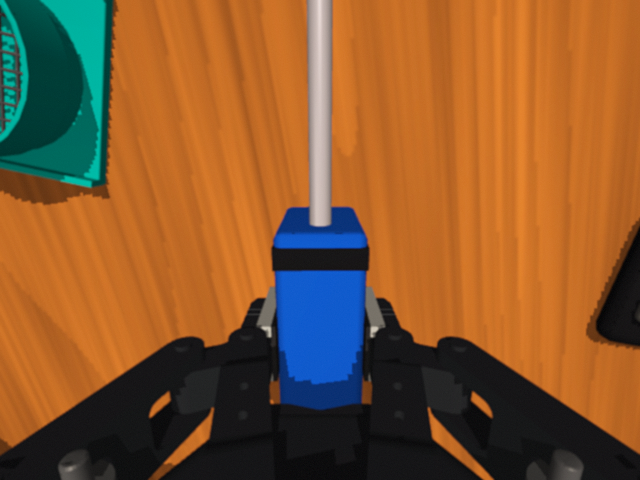

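The wrist view shows the hook well seated in the grip, with the rod straight up column 320. The eye is out of view, so I raise and shift sideways to see it.

Call:
send_rows(
  series=[0,-0.033,-0.13,0,0,0,-1,0,-0.033,-0.13,0,0,0,-1,0,-0.033,-0.13,0,0,0,-1,0,-0.033,-0.13,0,0,0,-1,0,-0.033,-0.13,0,0,0,-1,0,-0.033,-0.13,0,0,0,-1,0,0,0,0,0,0,-1,0,0,0,0,0,0,-1],
)

```text
time: 5.9
ee_pos: [0.5328, -0.1402, 0.4001]
tcp_rot: [2.393, 2.032, 0.001]
ft_force: [-0.3, 0.8, -3.4]
opening: 0.368
finger_force: 80.2
```

```bash
python3 - <<'E'
from h import *
import pickle
im,m=snap('wrist','w3'); pickle.dump((m,ctrl.read_state()),open('w3.pkl','wb'))
plan([.5925,-.149,.165],np.radians(81.1))
E
```

```text
t 5.95 pos [ 0.5326 -0.1398  0.3984] toolx [0.162 0.987 0.   ] tooly [ 0.987 -0.162 -0.001] F [-0.3  0.6 -3.6] op 0.3640578385161902
shift mm [  0.6  60.8 233.4] norm [0.002 0.203 0.778] rows>= 4.823462519813856
turn rad [-0.001 -0.    -0.007] norm [-0.01 -0.   -0.09]
turn rad [-0.000e+00  2.000e-03  3.134e+00] norm [-0.000e+00  2.000e-02  3.918e+01]
```

View pics/w3.png

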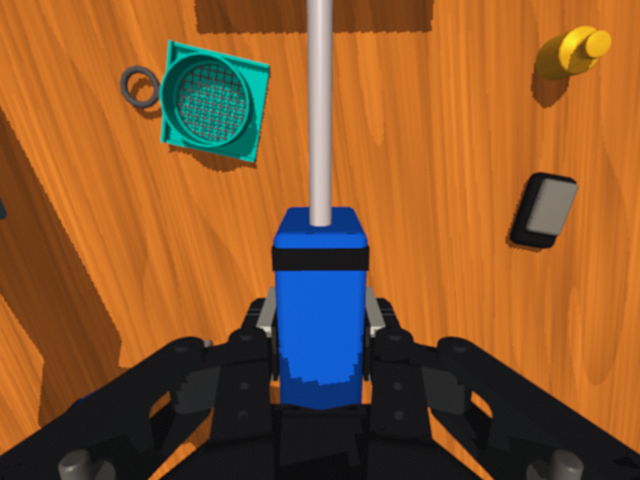

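Only the shelf's shadow is in view. At this height the hook is well above the shelf, so I advance 150 mm.

Call:
send_rows(
  series=[0.1,0,0,0,0,0,-1,0.1,0,0,0,0,0,-1,0.1,0,0,0,0,0,-1,0.1,0,0,0,0,0,-1,0.1,0,0,0,0,0,-1,0,0,0,0,0,0,-1,0,0,0,0,0,0,-1],
)

```text
time: 6.65
ee_pos: [0.5571, 0.0092, 0.397]
tcp_rot: [-2.39, -2.035, 0.005]
ft_force: [-0.5, -0.7, -2.6]
opening: 0.364
finger_force: 80.2
```

```bash
python3 - <<'E'
from h import *
import pickle
im,m=snap('wrist','w4'); pickle.dump((m,ctrl.read_state()),open('w4.pkl','wb'))
plan([.5925,-.149,.165],np.radians(81.1))
E
```

```text
t 6.7 pos [0.5571 0.0085 0.3974] toolx [ 0.16   0.987 -0.001] tooly [ 0.987 -0.16  -0.003] F [ 0.7 -0.7 -2.4] op 0.36046230316335187
shift mm [-149.6   61.   232.3] norm [-0.499  0.203  0.774] rows>= 5.65938143293694
turn rad [-0.003  0.001 -0.006] norm [-0.04  0.01 -0.07]
turn rad [1.000e-03 5.000e-03 3.136e+00] norm [1.00e-02 7.00e-02 3.92e+01]
```

View pics/w4.png

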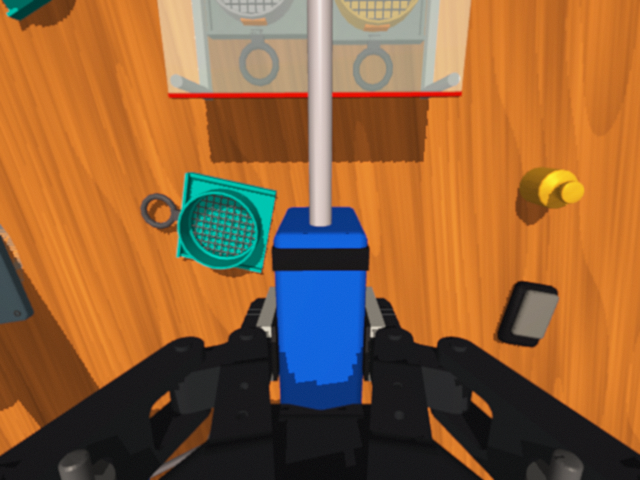

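The brass eye is centred at (373,67). The red edge runs from (170,95) to (462,94), and the steel eye is at (259,62).

```bash
python3 - <<'E'
from h import *
import pickle
m,s=pickle.load(open('w4.pkl','rb'))
R=Ro.from_rotvec(s['tcp_rot']).as_matrix()
e=onz(m,373,67,.022);l=onz(m,354,67,.022);r=onz(m,392.5,67,.022)
print('eye',e,'width',np.linalg.norm(r-l),'steel',onz(m,259,62,.022))
A=onz(m,170,95,.106);B=onz(m,462,94,.106);d=(B-A)[:2];print('edge',A,B,np.linalg.norm(d))
d/=np.linalg.norm(d);n=np.array([-d[1],d[0]]);print('shelf x yaw',np.degrees(np.arctan2(n[1],n[0])),'eye behind edge',(e-A)[:2]@n)
yaw=np.arctan2(n[1],n[0])
for back in(.25,.15):
    p=e[:2]-back*n;print(back,p)
plan([*(e[:2]-.25*n),.25],yaw)
E
```

```text
eye [0.64033241 0.15072052 0.022     ] width 0.04495212033403763 steel [0.50981298 0.1773185  0.022     ]
edge [0.4295711  0.14439771 0.106     ] [0.70886195 0.09992688 0.106     ] 0.2828091782688216
shelf x yaw 80.95287393867197 eye behind edge 0.03938568890265201
0.25 [ 0.60102072 -0.09616931]
0.15 [0.6167454  0.00258662]
t 6.7 pos [0.5571 0.0085 0.3974] toolx [ 0.16   0.987 -0.001] tooly [ 0.987 -0.16  -0.003] F [ 0.7 -0.7 -2.4] op 0.36046230316335187
shift mm [-96.2  60.6 147.3] norm [-0.321  0.202  0.491] rows>= 3.7208750531204107
turn rad [-0.003  0.001 -0.003] norm [-0.04  0.01 -0.04]
turn rad [1.000e-03 5.000e-03 3.138e+00] norm [1.000e-02 7.000e-02 3.923e+01]
```

The edge measures 283 mm (282 given). The eye is 39 mm behind it, within the 35–57 mm range. Both eye measurements agree to 3 mm.

Call:
send_rows(
  series=[-0.08,0.05,0,0,0,0,-1,-0.08,0.05,0,0,0,0,-1,-0.08,0.05,0.1,0,0,0,-1,-0.08,0.052,0.1,0,0,0,-1,0,0,0.15,0,0,0,-1,0,0,0.15,0,0,0,-1,0,0,0.15,0,0,0,-1,0,0,0.15,0,0,0,-1,0,0,0.13,0,0,0,-1,0,0,0,0,0,0,-1],
)

```text
time: 7.7
ee_pos: [0.5972, -0.0957, 0.1136]
tcp_rot: [-2.386, -2.025, 0.011]
ft_force: [-2.0, 0.7, -2.8]
opening: 0.361
finger_force: 79.9
```

```bash
python3 - <<'E'
from h import *
plan([.617,.002,.118],np.radians(80.95))
E
```

```text
t 7.7 pos [ 0.5972 -0.0957  0.1136] toolx [0.162 0.987 0.002] tooly [ 0.987 -0.162 -0.014] F [-2.   0.7 -2.8] op 0.36052705492909
shift mm [99.6  3.6 -4.2] norm [ 0.332  0.012 -0.014] rows>= 1.9960333537801445
turn rad [-0.014 -0.002 -0.005] norm [-0.17 -0.03 -0.06]
turn rad [-3.000e-03  2.100e-02  3.136e+00] norm [-0.04  0.27 39.2 ]
```

Call:
send_rows(
  series=[0,0,0,0,0,0,-1,0,0,0,0,0,0,-1],
)

```text
time: 7.9
ee_pos: [0.6033, -0.0967, 0.1228]
tcp_rot: [2.391, 2.032, 0.003]
ft_force: [-0.3, -0.9, -1.7]
opening: 0.363
finger_force: 79.9
```

```bash
python3 - <<'E'
from h import *
plan([.617,.002,.118],np.radians(80.95))
E
```

```text
t 7.9 pos [ 0.6033 -0.0967  0.1228] toolx [ 0.161  0.987 -0.001] tooly [ 0.987 -0.161  0.004] F [-0.3 -0.9 -1.7] op 0.36251905538214235
shift mm [99.7 -2.4  4.7] norm [ 0.332 -0.008  0.016] rows>= 1.9960425390980745
turn rad [ 0.004  0.001 -0.004] norm [ 0.05  0.01 -0.05]
turn rad [ 1.000e-03 -7.000e-03  3.138e+00] norm [ 2.000e-02 -8.000e-02  3.922e+01]
```

Call:
send_rows(
  series=[0.03,0,0,0,0,0,-1,0.055,0,0,0,0,0,-1,0.07,0,0,0,0,0,-1,0.07,0,0,0,0,0,-1,0.06,0,0,0,0,0,-1,0.035,0,0,0,0,0,-1,0.012,0,0,0,0,0,-1,0,0,0,0,0,0,-1,0,0,0,0,0,0,-1,0,0,0,0,0,0,-1],
)

```text
time: 8.9
ee_pos: [0.6177, 0.0019, 0.1203]
tcp_rot: [2.394, 2.034, -0.0]
ft_force: [0.3, 0.1, -2.3]
opening: 0.365
finger_force: 79.9
```

```bash
python3 - <<'E'
from h import *
plan([.617,.002,.095],np.radians(80.95))
im,m=snap('top','top1'); im2,_=snap('side','side1')
a=cv2.resize(im[120:260,180:340],(480,420),interpolation=cv2.INTER_CUBIC)
b=cv2.resize(im2[215:345,130:310],(582,420),interpolation=cv2.INTER_CUBIC)[:,:320]
cv2.imwrite('pics/c2.png',np.hstack([a,b])[:,:,::-1])
E
```

```text
t 8.9 pos [0.6177 0.0019 0.1203] toolx [ 0.161  0.987 -0.   ] tooly [ 0.987 -0.161 -0.   ] F [ 0.3  0.1 -2.3] op 0.3647646518272575
shift mm [-0.  -0.7 25.3] norm [-0.    -0.002  0.084] rows>= 0.5056689550289764
turn rad [-0.     0.    -0.004] norm [-0.    0.   -0.05]
turn rad [0.    0.    3.137] norm [ 0.    0.   39.22]
```

View pics/c2.png

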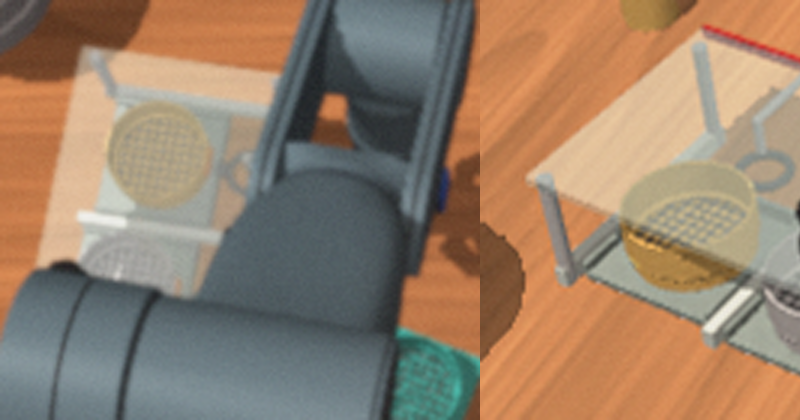

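In the side view the tip (760,150 in the crop) hangs over the eye (765,172), under the shelf. I check this numerically.

```bash
python3 - <<'E'
from h import *
import pickle
_,m=pickle.load(open('cams.pkl','rb'))
print(onz(m,216.6,261.4,.035),onz(m,218.1,268.2,.022))
E
```

```text
[0.63932613 0.1472795  0.035     ] [0.63206583 0.15642364 0.022     ]
```

Call:
send_rows(
  series=[0.006,-0.007,0,0,0,0,-1,0,0,0.02,0,0,0,-1,0,0,0.025,0,0,0,-1,0,0,0.025,0,0,0,-1,0,0,0.02,0,0,0,-1,0,0,0,0,0,0,-1,0,0,0,0,0,0,-1,0,0,0,0,0,0,-1],
)

```text
time: 9.8
ee_pos: [0.6162, 0.0049, 0.0936]
tcp_rot: [2.393, 2.035, 0.001]
ft_force: [-0.3, 0.1, -1.5]
opening: 0.365
finger_force: 79.9
```

```bash
python3 - <<'E'
from h import *
plan([.617,.002,.092],np.radians(80.95))
im2,_=snap('side','side2')
b=cv2.resize(im2[215:325,130:310],(792,484),interpolation=cv2.INTER_CUBIC)
cv2.imwrite('pics/c3.png',b[:,:,::-1])
E
```

```text
t 9.8 pos [0.6162 0.0049 0.0936] toolx [0.16  0.987 0.   ] tooly [ 0.987 -0.16   0.001] F [-0.3  0.1 -1.5] op 0.36459776277588474
shift mm [-2.7  1.2  1.6] norm [-0.009  0.004  0.005] rows>= 0.06670502358542908
turn rad [ 0.001 -0.    -0.003] norm [ 0.01 -0.   -0.04]
turn rad [-0.000e+00 -1.000e-03  3.138e+00] norm [-0.000e+00 -1.000e-02  3.923e+01]
```

View pics/c3.png

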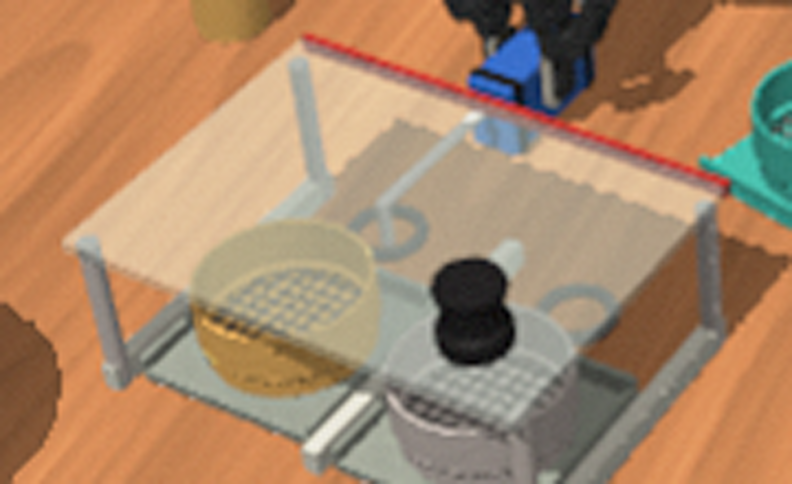

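The tip (390,243) is down inside the brass eye (390,233), with no contact force. Now I draw the tray out.

Call:
send_rows(
  series=[-0.02,0,0,0,0,0,-1,-0.03,0,0,0,0,0,-1,-0.035,0,0,0,0,0,-1,-0.035,0,0,0,0,0,-1,-0.035,0,0,0,0,0,-1,-0.035,0,0,0,0,0,-1,-0.035,0,0,0,0,0,-1,-0.035,0,0,0,0,0,-1,-0.035,0,0,0,0,0,-1,-0.035,0,0,0,0,0,-1],
)

```text
time: 10.85
ee_pos: [0.5999, -0.0937, 0.0933]
tcp_rot: [-2.393, -2.035, -0.0]
ft_force: [-1.1, 3.3, -2.3]
opening: 0.36
finger_force: 80.2
```

Call:
send_rows(
  series=[-0.035,0,0,0,0,0,-1,-0.035,0,0,0,0,0,-1,-0.035,0,0,0,0,0,-1,-0.035,0,0,0,0,0,-1,-0.035,0,0,0,0,0,-1,-0.035,0,0,0,0,0,-1,-0.035,0,0,0,0,0,-1,-0.035,0,0,0,0,0,-1,-0.035,0,0,0,0,0,-1,-0.035,0,0,0,0,0,-1],
)

```text
time: 11.85
ee_pos: [0.583, -0.1973, 0.0933]
tcp_rot: [-2.393, -2.035, 0.0]
ft_force: [0.1, 3.6, -1.7]
opening: 0.361
finger_force: 80.2
```

Call:
send_rows(
  series=[0,0,0,0,0,0,-1,0,0,0,0,0,0,-1,0,0,0,0,0,0,-1],
)

```text
time: 12.15
ee_pos: [0.5832, -0.1966, 0.0933]
tcp_rot: [2.393, 2.035, -0.001]
ft_force: [-0.2, -0.1, -3.1]
opening: 0.364
finger_force: 80.1
```

```bash
python3 - <<'E'
from h import *
plan([.617,.002,.092],np.radians(80.95))
im2,m=snap('side','side3'); im,_=snap('top','top3')
a=cv2.resize(im2[140:340,130:370],(720,600),interpolation=cv2.INTER_CUBIC)
cv2.imwrite('pics/c4.png',a[:,:,::-1])
E
```

```text
t 12.15 pos [ 0.5832 -0.1966  0.0933] toolx [ 0.16   0.987 -0.   ] tooly [ 0.987 -0.16  -0.   ] F [-0.2 -0.1 -3.1] op 0.3635764144830858
shift mm [201.5   1.5   1.2] norm [0.672 0.005 0.004] rows>= 4.029979261189352
turn rad [-0.     0.    -0.003] norm [-0.    0.01 -0.04]
turn rad [1.000e-03 0.000e+00 3.138e+00] norm [1.000e-02 0.000e+00 3.923e+01]
```

View pics/c4.png

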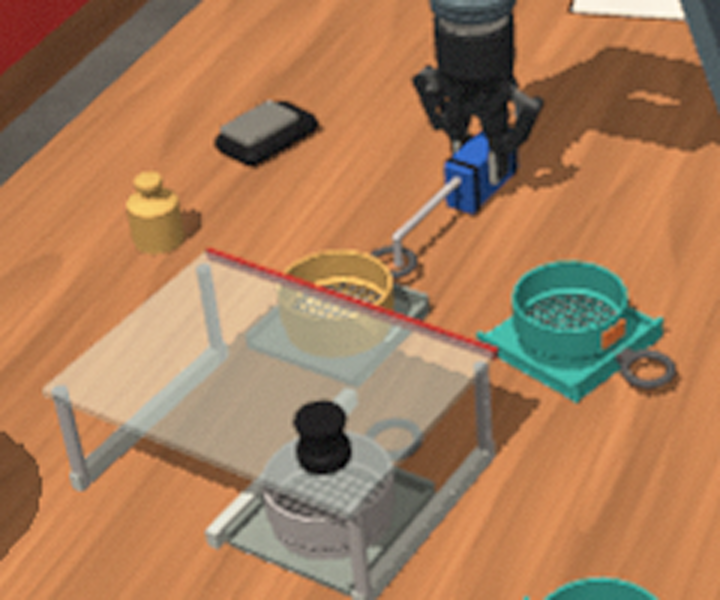

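The tray followed. Eye is at about crop (395,262), with the tip still in it.

```bash
python3 - <<'E'
from h import *
import pickle
_,m=pickle.load(open('cams.pkl','rb'))
e=onz(m,261.7,227.3,.022); n=np.array([.1572,.9876]); print(e,-.104+(e[:2]-[.4296,.1444])@n)
E
```

```text
[ 0.59876456 -0.03583265  0.022     ] -0.2554050942684831
```

Call:
send_rows(
  series=[0.025,0,0,0,0,0,-1,0,0,0,0,0,0,-1,0,0,-0.033,0,0,0,-1,0,0,-0.05,0,0,0,-1,0,0,-0.05,0,0,0,-1,-0.06,0,0,0,0,0,-1,-0.08,0,0,0,0,0,-1,-0.08,0,0,0,0,0,-1,-0.06,0,0,0,0,0,-1,0,0,0,0,0,0,-1],
)

```text
time: 13.25
ee_pos: [0.5704, -0.2753, 0.1332]
tcp_rot: [2.395, 2.031, -0.001]
ft_force: [-0.1, -0.8, -2.4]
opening: 0.364
finger_force: 80.1
```

Call:
send_rows(
  series=[0,0,0,0,0,0,-1,0,0,0,0,0,0,-1,0,0,0.04,0,0,0,-1,0,0,0.04,0,0,0,-1,0,0,0.035,0,0,0,-1,0,0,0.018,0,0,0,-1,0,0,0,0,0,0,-1,0,0,0,0,0,0,-1,0,0,0,0,0,0,-1],
)

```text
time: 14.15
ee_pos: [0.5713, -0.2722, 0.0938]
tcp_rot: [2.392, 2.035, 0.0]
ft_force: [0.6, 0.7, -2.0]
opening: 0.367
finger_force: 80.1
```

Call:
send_rows(
  series=[0,0,0.008,0,0,0,-1,0,0,0.008,0,0,0,-1,0,0,0,0,0,0,-1,0,0,0,0,0,0,-1],
)

```text
time: 14.55
ee_pos: [0.5712, -0.2722, 0.089]
tcp_rot: [2.392, 2.035, 0.0]
ft_force: [-0.1, 0.2, 0.9]
opening: 0.366
finger_force: 80.4
```

Contact with the bench shows in the force (from -2 N to +0.9 N). I open partway, settle, then rise.

Call:
send_rows(
  series=[0,0,0,0,0,0,0,0,0,0,0,0,0,0.4,0,0,0,0,0,0,0.6,0,0,0,0,0,0,0.6,0,0,0,0,0,0,0.6,0,0,-0.04,0,0,0,0.6,0,0,-0.1,0,0,0,0.6,0,0,-0.15,0,0,0,0.6,0,0,-0.15,0,0,0,0.6,0,0,-0.15,0,0,0,0.6],
)

```text
time: 15.55
ee_pos: [0.5707, -0.2718, 0.2683]
tcp_rot: [2.393, 2.035, 0.0]
ft_force: [0.9, -0.5, -0.7]
opening: 0.796
finger_force: 0.0
```

Call:
send_rows(
  series=[0,0,-0.15,0,0,0,1,0,0,0,0,0,0,1,0,0,0,0,0,0,1,0,0,0,0,0,0,1],
)

```text
time: 15.95
ee_pos: [0.5704, -0.2716, 0.3097]
tcp_rot: [-2.392, -2.034, 0.001]
ft_force: [-0.0, 1.2, -1.0]
opening: 1.0
finger_force: 0.0
```

```bash
python3 - <<'E'
from h import *
s=ctrl.read_state();print(s['time'],s['ee_pos'],s['opening'])
im2,m=snap('side','side4')
a=cv2.resize(im2[120:340,130:390],(700,592),interpolation=cv2.INTER_CUBIC)
cv2.imwrite('pics/c5.png',a[:,:,::-1])
E
```

```text
15.95 [ 0.57039283 -0.27160164  0.30973641] 0.9996403367235575
```

View pics/c5.png

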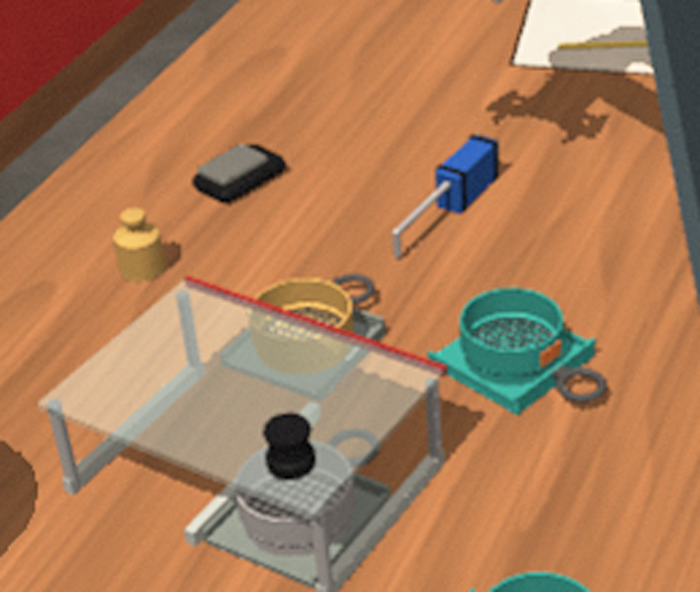

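The hook stands upright, with its tip (398,255) well clear of the eye (355,290). The tray's eye hasn't moved since the -0.255 m measurement. Handing in.

```bash
python3 -c "
from plant import ctrl
print(ctrl.close_job())"
```

```text
the job is handed in; nothing more can be done
None
```

I handed the job in at about 16 s, but it returned no verdict: the brass tray is drawn out (eye about 255 mm from the shelf origin, 234 needed), the hook stands upright and released with its tip clear of the eye, and the steel tray looks unmoved.

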